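Turn and stack a fittings tote over sample jars

TASK

Pick up the closed fittings tote, turn it half a turn so that it will stack on the open tote instead of nesting down onto the glass jars, and gently set it on the open tote's white rails, feeling along them until all three ribs drop into the shallow notches and it sits level and fully home. Let it go there; do not bump or press hard, keep it off the jars, and leave the jars and the other things on the bench where they are.

Things in the scene. Friction and masses are not known exactly. Their poses are not given: they have to be found in the camera images.
- upper: Closed metal fittings tote, loose, 0.35 to 0.6 kg: box 150 (x) x 84 (y) mm, 62 high with its 154 x 88 lid. Origin: centre of its underside, z up. Upright ribs stand 12 mm out of its long sides, 14 wide along x, from 8 above the tote's underside up to the lid: ONE rib at x = 0 on the +y side, TWO ribs at x = -60 and +60 on the -y side.
- upper_grip (a point): Centre of the white lifting block on the middle of the lid, 100 mm above the tote's underside; axes as upper. The block is 30 x 30 mm square, sides along x and y, 24 tall (88 to 112 above the underside), on an 18 mm square stem from the lid: it can be gripped across x or across y.
- upper_single (a point): Point on the lid edge at the side of the tote with one rib (x 0, y +48, z 62 mm in the tote's frame).
- upper_pair (a point): Point on the lid edge at the side of the tote with two ribs (x 0, y -48, z 62 mm in the tote's frame).
- lower: Open steel tote bolted down, 276 (x) x 140 (y) mm, long walls 82 high, end walls 68. Origin: centre of its underside, z up. Two white plastic rails lie along its long walls, 200 long (x), tops at height 85, from y = 46 to 62 either side. Stacked home, the closed tote's underside is 71 above this origin; with its ribs riding on the rail tops, 77.
- lower_mid (a point): Middle of the open tote, at rail-top height (85 mm above its origin); axes as lower. The rails are one stiff clip-on pair that stays put when handled gently, but is clipped on off-centre: its own middle lies anywhere from 5 to 35 mm to +x of this point. How far is NOT in any pose: find it by feel or by looking.
- lower_plus (a point): Point 54 mm to +y of lower_mid, at the top of the +y rail. That rail has, along x from the rails' own shifted middle: shallow notches at -60 and +60 (17 wide, 6 deep, square edges) and a deep slot at 0 (20 wide).
- lower_minus (a point): Point 54 mm to -y of lower_mid, at the top of the -y rail. That rail has a shallow notch at its shifted middle and deep slots at -60 and +60. With both totes' axes alike, ribs meet the deep slots and the tote nests onto the jars; turned half a turn, they fit the three shallow notches at once (play 1.5 mm either way in x, 4 in y).
- jar0: Small amber glass jar, 32 diameter, 55 high, 0.06 kg, standing loose on the lower tote's floor, its top about 61 above the lower tote's origin. Origin: centre of its underside.
- jar1: A second jar, the same.
- jar2: A third jar, the same.
- wash: White plastic bottle, 60 diameter, 110 high, bystander. Origin: centre of its underside.
- beaker: Small glass beaker, 70 diameter, 80 high, bystander. Origin: centre of its underside.
- clamp: Steel clamp ring lying flat, 60 diameter, 14 high, bystander. Origin: centre of its underside.

How it is judged:
By the outcome, as a careful person would: the job done as asked, in the order asked, and still so for the second after the job is handed in, with the robot touching nothing.
It also fails if it takes over 64 s, if anything falls off the work surface, if the arm or the gripper's body presses on something with over 40 N, if the wrist force passes 120 N, or if a joint passes its speed limit or range.

ROBOT

A 6-joint arm with a two-finger parallel gripper is mounted at the origin on the work surface. World frame = base frame: x ahead of the robot, y to its left, z up, the work surface at z = 0. Lengths are in m, angles in rad, forces in N, time in s.
With the tool pointing down it reaches from about 0.3 to 0.875 m from the base axis. Payload 6.4 kg.
Tool frame: the origin (TCP) lies midway between the tips of the shut fingers; the grasp point (between the pads) lies 19 mm behind it; z points along the fingers, y is the direction in which the jaws open and shut (so a half turn about z gives the same grasp; the last joint's range is limited). The gripper opens to 85 mm and grips with 20 to 120 N. Pads are 22 mm wide; open, the fingers measure 114 mm over their backs; the gripper's body (76 mm by 85 mm) begins 54 mm behind the grasp point. The pads swing forward as they close: fully open they stand 13 mm farther back than shut.
Start: joints at [0.969, 0.181, 1.607, -0, 1.354, -0.206], TCP at [0.222, 0.531, 0.231] pointing down, gripper open.
Joint ranges: [-2.99, 2.99], [-0.89, 2.07], [0.3, 2.58], [-1.14, 4.28], [0, 2.63], [-3.12, 3.12]. Speed limits (rad/s): [2.57, 2.57, 3.01, 3.14, 3.14, 3.14].

INTERFACE

Orientations are given as a unit quaternion [w, x, y, z].
In Python, from bench import ctrl gives the robot as it stands. The module is installed in compiled form; this text tells all that it offers.
- The arm moves only by the tool arm_command, never from a script. Its argument "plan" is one flat list of numbers, 4 for each row, row after row: the shift along the tool's x, y, z in mm, then the turn about the tool's z in rad. A call has 1 to 20 rows; each row shifts and turns the commanded pose from where the row before left it, along the tool's axes as they then stand; what a row does not reach is not made up. A row lasts 1/10 s, in which the tool goes at most 50 mm and 8.59 degrees, less where a joint would pass 70% of its speed; a pose out of reach is approached as far as the arm can. A call is refused whole if a number of a shift passes 50 or a number of a turn 0.15, either way. A call with a gripper value outside its range is refused whole. "grip" is the opening, from 0 (shut) to 1 (fully open), set as the call begins (left out, the last holds). The fingers move at their own pace and stop on an object; the grip force is fixed at half the most. Time passes only in rows, so rows that do not move let the fingers close. It gives the time, the measured TCP pose, the force and the opening at its end, in the units of the state.
- ctrl.get_obs(): the state, without advancing time (a new reading comes with each control period).
- ctrl.camera(name): name is "scene" or "top"; returns a dict with "color" (384x512x3 uint8, red, green, blue), "camera_matrix" (3x3 intrinsics, pixels), "eye" and "attitude" of the camera in the world. Camera axes: x right, y up, looking along -z (the intrinsics and any distortion apply to the point x, -y, -z); pixel columns grow to the right and rows downward; lengths in m; the calibration is good to about 2 mm. A picture is of the moment at which its call begins. There is no depth.
- ctrl.hand_in(): hands the job in, once; it reports no verdict.
The state is a dict: "time_s": time; "q": joint angles; "dq": joint speeds; "joint_efforts": joint torques, N m; "eef_pos": TCP position; "eef_rot": TCP orientation; "wrist_force": force on the tool from outside, world axes, zero at the start; "torque": the same for the moment, N m; "opening": opening from 0.0 (shut) to 1.0 (fully open).
Only numpy, scipy, OpenCV 4.12 (cv2) and the standard library are available. Lean on these libraries where they do the work, as an engineer would, in place of code of your own. Each camera call takes 0.05 s, during which the arm holds its last target. There are 200 camera calls.

## Working session

There is one attempt and no reset: what is moved stays moved. The work goes in short steps, Python scripts to look and compute and a tool call to move; the robot and the scene stay as the last step left them, time stands still between calls to the robot, and variables do not carry over. Pictures are saved under pics/ and viewed, about 8 in all and at most 12, crops included, and the job is handed in when it is done.

Besides the shell and the picture viewer there is one more tool, called after ">>>" by a JSON object that holds its "api" and its "payload". arm_command: Moves the arm, as the interface text tells. Its arguments: {"type":"object","properties":{"plan":{"type":"array","items":{"type":"number"}},"grip":{"type":"number"}},"required":["plan"]}

```bash
mkdir -p pics
cat > h.py <<'E'
import numpy as np, cv2
from bench import ctrl
from scipy.spatial.transform import Rotation as R
def shot(name,fn):
    c=ctrl.camera(name); cv2.imwrite(f'pics/{fn}.png',c['color'][:,:,::-1]); np.save(f'pics/{fn}.npy',c,allow_pickle=True); return c
def load(fn): return np.load(f'pics/{fn}.npy',allow_pickle=True).item()
def att(c):
    a=np.array(c['attitude'],float)
    return a if a.shape==(3,3) else R.from_quat(a[[1,2,3,0]]).as_matrix()
def ray(c,u,v):
    K=np.array(c['camera_matrix']); d=np.linalg.solve(K,[u,v,1.]); d=att(c)@(d*[1,-1,-1]); return np.array(c['eye']),d
def onz(c,u,v,z):
    e,d=ray(c,u,v); return e+d*(z-e[2])/d[2]
def proj(c,p):
    q=att(c).T@(np.array(p)-c['eye']); q=np.array(c['camera_matrix'])@(q*[1,-1,-1]); return q[:2]/q[2]
E
python3 - <<'E'
from h import *
o=ctrl.get_obs(); print(o)
for n in('scene','top'):
    c=shot(n,n+'0'); print({k:v for k,v in c.items() if k!='color'})
E
```

```text
{'time_s': 0.0, 'q': array([ 9.68722316e-01,  1.81567889e-01,  1.60802220e+00, -3.35472540e-05,
        1.35384156e+00, -2.06287160e-01]), 'dq': array([ 0.00153752,  0.00016137,  0.00083288, -0.0014556 , -0.00066891,
        0.00112591]), 'joint_efforts': array([ 2.98354171e-03, -4.44870651e+01, -3.51348281e+01,  1.03977693e-04,
        9.03252047e-03,  3.93091545e-05]), 'eef_pos': array([0.22133524, 0.53006837, 0.23036223]), 'eef_rot': array([-3.46548158e-04,  1.96600670e-01,  9.80483213e-01, -8.51847176e-04]), 'wrist_force': array([ 0.30924578,  0.01184543, -0.2463484 ]), 'torque': array([-0.02972995,  0.02265443, -0.03151297]), 'opening': 1.0014135294990723}
{'camera_matrix': array([[424.36099831,   0.        , 251.76054707],
       [  0.        , 424.36099831, 192.69523791],
       [  0.        ,   0.        ,   1.        ]]), 'eye': array([ 1.22100025, -0.0407194 ,  0.65379571]), 'attitude': array([0.65561638, 0.29491441, 0.2855074 , 0.63378085])}
{'camera_matrix': array([[461.36368567,   0.        , 257.69115913],
       [  0.        , 461.36368567, 195.75116089],
       [  0.        ,   0.        ,   1.        ]]), 'eye': array([ 0.39437199, -0.01256188,  1.10523639]), 'attitude': array([ 0.7072265 ,  0.07634049, -0.06255008, -0.70006449])}
```

View pics/scene0.png

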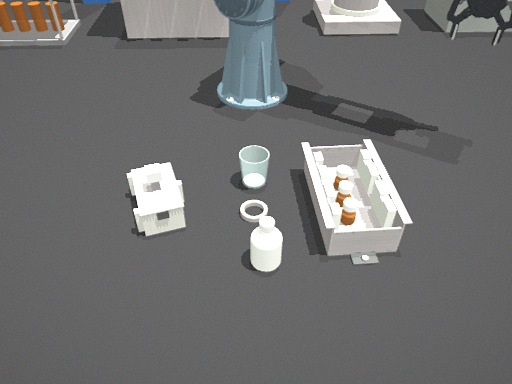

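View pics/top0.png

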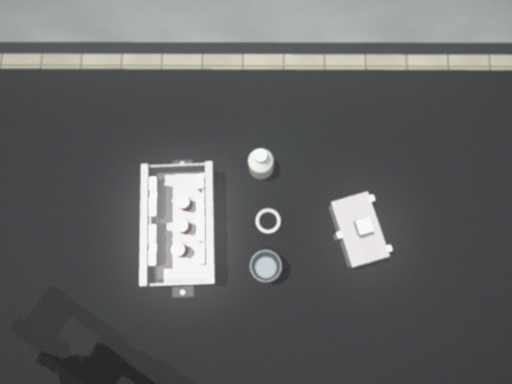

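The scene view shows the closed tote near (157,200) and the open tote near (350,195). In the top view they are at about (360,230) and (178,225), with the bottle at (260,163), ring at (268,220) and beaker at (266,266) between them. I'll enlarge both totes next.

Run:
```python
import cv2,numpy as np
a=cv2.imread('pics/top0.png')
l=cv2.resize(a[150:310,125:230],None,fx=3.7,fy=3.7,interpolation=cv2.INTER_CUBIC)
r=cv2.resize(a[180:280,320:405],None,fx=4.7,fy=4.7,interpolation=cv2.INTER_CUBIC)
out=np.zeros((592,800,3),np.uint8); out[:592,:388]=l[:592,:388]; out[:470,395:795]=r[:470,:400]
out=(255*(out/255.)**1.5).astype(np.uint8)
cv2.imwrite('pics/crop1.png',out)
```

```text
(no output)
```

View pics/crop1.png

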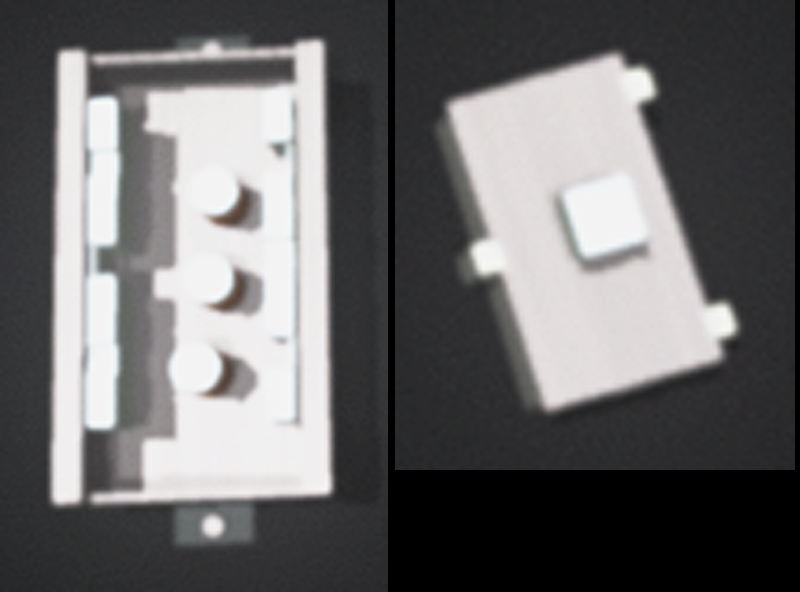

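The enlargement shows which way each tote faces. The open tote's left (world +y) rail has its deep slot at crop (100,258) and shallow notches at about y=150 and 343, so lower +x points up the image. The closed tote has its single rib on the left at (488,258) and its pair on the right at (640,85) and (722,322). That makes its axes roughly the same as the open tote's, about 19° off. Next I'll measure these.

Run:
```python
from h import *
c=load('top0'); im=c['color']
# upper
sub=np.zeros(im.shape[:2],bool); sub[180:280,322:405]=1
g=im.astype(int).min(2)
print('lid px',im[250,358],'block px',im[226,363],'rail px',im[195,153],'wall px',im[200,145])
def comp(m,big=True):
    cs,_=cv2.findContours(m.astype(np.uint8),cv2.RETR_EXTERNAL,cv2.CHAIN_APPROX_NONE); return sorted(cs,key=cv2.contourArea,reverse=True)
for t in (120,150):
    m=sub&(g>t); m=cv2.morphologyEx(m.astype(np.uint8),cv2.MORPH_OPEN,np.ones((15,15),np.uint8))
    r=cv2.minAreaRect(comp(m)[0]); b=cv2.boxPoints(r)
    P=np.array([onz(c,*p,.062)[:2] for p in b]); print('lid',P.mean(0).round(4),np.linalg.norm(P-np.roll(P,1,0),axis=1).round(4))
    d=max((P[i]-P[i-1] for i in range(4)),key=np.linalg.norm); d=d if d[0]>0 else -d; print('yaw',np.degrees(np.arctan2(d[1],d[0])))
hsv=cv2.cvtColor(im,cv2.COLOR_RGB2HSV)
# block: brighter/bluer than lid
w=(im[:,:,2].astype(int)>=im[:,:,0].astype(int)-4)&(g>200)
k=comp(w&sub)
for q in k[:5]:
    if cv2.contourArea(q)<3: continue
    M=cv2.moments(q); u,v=M['m10']/M['m00'],M['m01']/M['m00']; print('white',cv2.contourArea(q),u,v,onz(c,u,v,.112)[:2].round(4),onz(c,u,v,.062)[:2].round(4))
# lower walls
s2=np.zeros(im.shape[:2],bool); s2[155:300,132:222]=1
for q in comp(w&s2)[:10]:
    x,y,ww,h=cv2.boundingRect(q); print('railpart',cv2.contourArea(q),x,y,ww,h)
for name,y in(('L',.0),):
  for col in (151,153,155): print(col,im[170:270,col,2].tolist())
for col in (199,201,203): print(col,im[170:270,col].tolist()[::1] if 0 else (im[170:270,col,2].astype(int)-im[170:270,col,0]).tolist())
for (u,v) in ((142,164),(210,162),(141,285),(213,283)): print('corner',onz(c,u,v,.082).round(4))
```

```text
lid px [235 232 232] block px [247 247 247] rail px [247 247 247] wall px [244 243 243]
lid [ 0.528  -0.2182] [0.1587 0.1081 0.1594 0.105 ]
yaw 13.655960004523907
lid [ 0.5285 -0.2205] [0.1565 0.0997 0.1572 0.0968]
yaw 13.994336053501776
white 2534.5 359.8976787005984 228.8570395212731 [ 0.5213 -0.2131] [ 0.5277 -0.2232]
railpart 4706.0 151 161 63 124
railpart 1507.5 139 164 18 122
railpart 15.0 180 289 5 6
railpart 9.5 179 162 8 4
railpart 1.5 174 164 4 2
railpart 0.0 171 165 2 1
railpart 0.0 166 165 2 1
railpart 0.0 163 165 1 1
railpart 0.0 161 165 1 1
railpart 0.0 202 164 1 1
151 [101, 101, 100, 96, 102, 130, 213, 249, 248, 247, 247, 247, 247, 247, 247, 247, 247, 247, 247, 247, 245, 246, 247, 248, 248, 248, 247, 247, 247, 247, 247, 247, 247, 247, 247, 247, 247, 247, 247, 247, 247, 247, 247, 247, 248, 245, 220, 192, 181, 181, 184, 182, 184, 205, 238, 248, 247, 247, 247, 247, 247, 247, 247, 247, 247, 247, 247, 247, 247, 247, 247, 247, 247, 247, 246, 247, 247, 247, 247, 247, 247, 247, 247, 247, 247, 247, 247, 247, 247, 247, 247, 247, 247, 248, 249, 234, 155, 112, 108, 104]
153 [105, 
[... 1376 characters left out ...]
 1, 1, 5, 10, 2, 5, 5, 1, 0, -1, 0, 1, 0, 0, 0, 0, 0, 0, 0, 0, 0, 0, 0, 0, 0, 0, 0, 0, 1, 1, 1, 0, 0, 0, 0, 0, 0, 0, 0, 0, 0, 0, 0, 0, 0, 0, 0, 0, 0, 0, 0, 0, 0, 0, 1, 4, 5, -1, -2, -1, 0, 0, -1, -1, 1, 0, 0, 0, 0, 0, 0, 0, 0, 0, 0, 0, 0, 1, 5, 0, -3, -1, -1, -1, 0]
203 [-1, -1, -3, -3, -1, 2, 4, 7, 7, 7, 8, 7, 7, 6, 6, 6, 7, 5, 5, 4, 6, 6, 6, 5, 3, 3, 3, 5, 5, 5, 6, 6, 5, 4, 3, 3, 3, 3, 3, 3, 3, 4, 4, 4, 6, 3, 2, 1, 1, 1, 1, 1, 1, 1, 2, 1, 1, 1, 1, 1, 1, 1, 1, 1, 1, 1, 1, 1, 1, 2, 4, 5, 4, 2, 1, 1, 1, 0, 0, 2, 2, 1, 1, 1, 1, 1, 1, 1, 1, 1, 1, 1, 3, 6, 0, -3, -1, -1, -1, 0]
corner [0.6706 0.2763 0.082 ]
corner [0.6765 0.1194 0.082 ]
corner [0.397  0.2617 0.082 ]
corner [0.4032 0.104  0.082 ]
```

Run:
```python
from h import *
c=load('top0'); im=c['color']; g=im.astype(int).min(2)
cr=lambda x,y:(320+(x-395)/4.7-.5+.1,180+y/4.7-.4)
a,b,s=[onz(c,*cr(*p),.062)[:2] for p in((640,86),(722,322),(486,257))]
d=a-b; print('pair',a,b,np.linalg.norm(d),'yaw',np.degrees(np.arctan2(d[1],d[0])),'single',s)
n=np.array([-d[1],d[0]])/np.linalg.norm(d); print('centre from ribs',(s+(a+b)/2)/2, 'span',(s-(a+b)/2)@n,(s-(a+b)/2)@d)
# block
gf=cv2.GaussianBlur(im.mean(2).astype(np.float32),(3,3),0)
for t in (239,241,243):
    m=np.zeros(g.shape,np.uint8); m[212:240,350:380]=gf[212:240,350:380]>t
    cs,_=cv2.findContours(m,cv2.RETR_EXTERNAL,cv2.CHAIN_APPROX_NONE); q=max(cs,key=cv2.contourArea)
    r=cv2.minAreaRect(q); P=np.array([onz(c,*p,.112)[:2] for p in cv2.boxPoints(r)]); e=P-np.roll(P,1,0)
    print('block',t,cv2.contourArea(q),r,P.mean(0).round(4),np.linalg.norm(e,axis=1).round(3),np.degrees(np.arctan2(e[:,1],e[:,0])).round(1))
# outer wall edge lines: threshold crossing along rows
def cross(line,t):
    i=np.where((line[:-1]<t)!=(line[1:]<t))[0]; return [k+(t-line[k])/(line[k+1]-line[k]) for k in i]
gm=im.mean(2)
for nm,lo,hi,pick in(('wallL',130,147,0),('wallR',207,225,-1),('railLin',147,166,-1)):
    pts=[]
    for v in range(178,264,2):
        if nm=='railLin' and 213<v<227: continue
        x=cross(gm[v,lo:hi],170 if nm=='railLin' else 140)
        if x: pts.append(onz(c,lo+x[pick],v,.085 if nm=='railLin' else .082)[:2])
    pts=np.array(pts); p=np.polyfit(pts[:,0],pts[:,1],1); print(nm,len(pts),np.degrees(np.arctan(p[0])).round(2),'y at x=.53',np.polyval(p,.53).round(4),'res',np.std(pts[:,1]-np.polyval(p,pts[:,0])).round(4))
for col in (151,152,153,154):
    x=[170+k for k in cross(gm[170:270,col],200)]; print(col,np.round(x,2),[onz(c,col,k,.085).round(4)[:2].tolist() for k in x])
# end walls z=.068
for lo,hi in((158,170),(275,295)):
    for col in(165,185,200): print('end',col,[ (round(lo+k,1),onz(c,col,lo+k,.068)[:2].round(4).tolist()) for k in cross(gm[lo:hi,col],150)])
```

```text
pair [ 0.59938622 -0.2524784 ] [ 0.48491928 -0.28729603] 0.11964508855202423 yaw 16.918289939812503 single [ 0.51493392 -0.17569852]
centre from ribs [ 0.52854334 -0.22279287] span 0.09803316746908314 0.000163771127093617
block 239 168.5 ((364.5999755859375, 224.80001831054688), (13.914020538330078, 13.914020538330078), 71.56504821777344) [ 0.5303 -0.2235] [0.03 0.03 0.03 0.03] [  16.7  -71.  -163.6  108.9]
block 241 157.0 ((364.6500244140625, 224.9500274658203), (13.597793579101562, 13.28156566619873), 71.56504821777344) [ 0.53   -0.2236] [0.029 0.029 0.029 0.029] [  16.7  -71.  -163.6  108.9]
block 243 142.0 ((364.6500244140625, 224.95001220703125), (12.965337753295898, 12.649109840393066), 71.56504821777344) [ 0.53   -0.2236] [0.028 0.028 0.028 0.028] [  16.7  -71.  -163.6  108.9]
wallL 43 2.68 y at x=.53 0.2751 res 0.0002
wallR 43 2.77 y at x=.53 0.1065 res 0.0002
railLin 36 0.54 y at x=.53 0.2324 res 0.004
151 [175.92 216.61 222.92 265.39] [[0.6418, 0.253], [0.5479, 0.2476], [0.5336, 0.2468], [0.4396, 0.2414]]
152 [175.81 216.15 223.4  265.44] [[0.6421, 0.2507], [0.549, 0.2454], [0.5326, 0.2445], [0.4395, 0.2392]]
153 [175.74 216.05 223.39 265.43] [[0.6423, 0.2485], [0.5492, 0.2432], [0.5326, 0.2423], [0.4395, 0.237]]
154 [175.72 216.02 223.39 265.37] [[0.6423, 0.2462], [0.5493, 0.2409], [0.5326, 0.24], [0.4397, 0.2348]]
end 165 [(np.float64(163.6), [0.6758, 0.2263]), (np.float64(166.7), [0.6682, 0.2259])]
end 185 [(np.float64(161.7), [0.6806, 0.1797]), (np.float64(166.0), [0.6703, 0.1792])]
end 200 [(np.float64(162.1), [0.6799, 0.1445]), (np.float64(165.4), [0.672, 0.1443])]
end 165 [(np.float64(285.5), [0.3965, 0.2119])]
end 185 [(np.float64(285.0), [0.3983, 0.1676]), (np.float64(289.2), [0.3892, 0.1672])]
end 200 [(np.float64(284.2), [0.4004, 0.1343])]
```

>>> {"api": "arm_command", "payload": {"plan": [-20,-20,0,0,-29,-29,0,0,-29,-29,0,0,-29,-29,0,0,-29,-29,0,0,-29,-29,0,0,-29,-29,0,0,-29,-29,0,0,-29,-29,0,0,-29,-29,0,0,-29,-29,0,0,-29,-29,0,0,-29,-29,0,0,-29,-29,0,0,-29,-29,0,0,-29,-29,0,0,-29,-29,0,0,-29,-29,0,0,-29,-29,0,0,-33,-33,0,0], "grip": 1}}

```text
time_s: 2.1
eef_pos: [0.5306, -0.2228, 0.2308]
eef_rot: [-0.0, 0.196, 0.981, 0.0]
wrist_force: [0.3, -0.2, 0.3]
opening: 1.003
```

>>> {"api": "arm_command", "payload": {"plan": [0,0,0,0.144,0,0,0,0.144,0,0,0,0.144,0,0,0,0.144,0,0,0,0.144,0,0,0,0.144,0,0,0,0.144,0,0,0,0.144,0,0,0,0.144,0,0,0,0.144,0,0,0,0.144,0,0,0,0.144,0,0,0,0.144,0,0,0,0.144,0,0,0,0.144,0,0,0,0.144,0,0,0,0.146,0,0,0,0]}}

```text
time_s: 3.9
eef_pos: [0.5303, -0.2215, 0.2308]
eef_rot: [-0.0, 0.989, 0.147, -0.0]
wrist_force: [0.2, 1.6, 0.3]
opening: 1.002
```

```bash
cat >> h.py <<'E'
def goal(x,y,z,yawy=None):
    o=ctrl.get_obs(); q=o['eef_rot']; M=R.from_quat(q[[1,2,3,0]]).as_matrix()
    yw=np.degrees(np.arctan2(M[1,1],M[0,1])); d=M.T@(np.array([x,y,z])-o['eef_pos'])*1000
    print('t',o['time_s'],'pos',o['eef_pos'].round(4),'yawY',yw.round(2),'tilt',np.degrees(np.arccos(-M[2,2])).round(2),'tool shift mm',d.round(1),'F',o['wrist_force'].round(1),'T',o['torque'].round(2),'op',round(float(o['opening']),3),'q6',o['q'][5].round(2))
    if yawy is not None: print('turn',np.radians((yw-yawy+180)%360-180).round(4))
E
python3 -c "
from h import *
goal(.530,-.2236,.079,-73.1)
shot('scene','s1')
shot('top','t1')
import cv2
a=cv2.imread('pics/s1.png')[120:280,90:300];cv2.imwrite('pics/s1c.png',cv2.resize(a,None,fx=3.5,fy=3.5))"
```

```text
t 3.9 pos [ 0.5303 -0.2215  0.2308] yawY -73.13 tilt 0.06 tool shift mm [ -0.8   2.1 151.8] F [0.2 1.6 0.3] T [ 0.01  0.02 -0.02] op 1.002 q6 0.67
turn -0.0005
```

View pics/s1c.png

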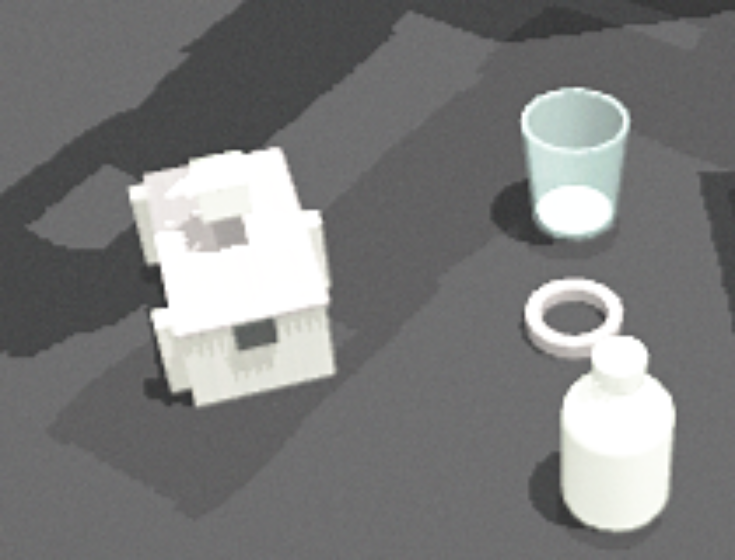

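The crop shows the closed tote clear of everything, with the white block at about (220,190). The beaker is at (575,160), the ring at (573,318) and the bottle at (615,440). I'll go straight down to the grasp.

>>> {"api": "arm_command", "payload": {"plan": [-0.8,2,10,0,0,0,20,0,0,0,20,0,0,0,20,0,0,0,20,0,0,0,20,0,0,0,15,0,0,0,12,0,0,0,9,0,0,0,6,0,0,0,0,0]}}

```text
time_s: 5.1
eef_pos: [0.5301, -0.2237, 0.0787]
eef_rot: [-0.0, 0.989, 0.147, -0.0]
wrist_force: [0.4, 0.3, 0.1]
opening: 1.002
```

>>> {"api": "arm_command", "payload": {"plan": [0,0,0,0,0,0,0,0,0,0,0,0,0,0,0,0,0,0,0,0,0,0,0,0,0,0,0,0,0,0,0,0], "grip": 0}}

```text
time_s: 5.9
eef_pos: [0.5305, -0.2237, 0.0799]
eef_rot: [-0.0, 0.989, 0.147, 0.0]
wrist_force: [-2.2, 2.3, 6.0]
opening: 0.345
```

```bash
python3 -c "
from h import *
goal(.530,-.2236,.079,-73.1)"
```

```text
t 5.9 pos [ 0.5305 -0.2237  0.0799] yawY -73.05 tilt 0.02 tool shift mm [-0.5 -0.2  0.9] F [-2.2  2.3  6. ] T [ 0.35  0.21 -0.11] op 0.345 q6 0.67
turn 0.0009
```

>>> {"api": "arm_command", "payload": {"plan": [0,0,-4,0,0,0,-8,0,0,0,-14,0,0,0,-18,0,0,0,-20,0,0,0,-20,0,0,0,-20,0,0,0,-20,0,0,0,-14,0,0,0,-8,0,0,0,-4,0,0,0,0,0,0,0,0,0]}}

```text
time_s: 7.2
eef_pos: [0.5299, -0.2235, 0.2283]
eef_rot: [-0.001, 0.989, 0.147, -0.001]
wrist_force: [0.5, 0.1, -5.8]
opening: 0.342
```

```bash
python3 -c "
from h import *
goal(.5435,.1913,.229,-73.1)"
```

```text
t 7.2 pos [ 0.5299 -0.2235  0.2283] yawY -73.06 tilt 0.1 tool shift mm [ 1.339e+02 -3.928e+02 -3.000e-01] F [ 0.5  0.1 -5.8] T [-0.   -0.04 -0.02] op 0.342 q6 0.67
turn 0.0008
```

>>> {"api": "arm_command", "payload": {"plan": [2,-6,0,0,4,-12,0,0,7,-20,0,0,8,-23,0,0,8,-23,0,0,8,-24,0,0,8,-24,0,0,8,-24,0,0,8,-24,0,0,8,-24,0,0,8,-24,0,0,8,-24,0,0,8,-23,0,0,8,-23,0,0,8,-23,0,0,8,-23,0,0,7,-20,0,0,6,-17,0,0,3,-9,0,0,1,-3,0,0]}}

```text
time_s: 9.2
eef_pos: [0.5433, 0.1925, 0.2289]
eef_rot: [-0.0, 0.989, 0.148, -0.0]
wrist_force: [0.1, 0.3, -4.7]
opening: 0.34
```

>>> {"api": "arm_command", "payload": {"plan": [0,0,0,-0.05,0,0,0,-0.1,0,0,0,-0.149,0,0,0,-0.149,0,0,0,-0.149,0,0,0,-0.149,0,0,0,-0.149,0,0,0,-0.149,0,0,0,-0.149,0,0,0,-0.149,0,0,0,-0.149,0,0,0,-0.149,0,0,0,-0.149,0,0,0,-0.149,0,0,0,-0.149,0,0,0,-0.149,0,0,0,-0.149,0,0,0,-0.149,0,0,0,-0.149,0,0,0,-0.149]}}

```text
time_s: 11.2
eef_pos: [0.5438, 0.1904, 0.2291]
eef_rot: [-0.0, 0.004, 1.0, -0.0]
wrist_force: [-0.7, 0.0, -4.3]
opening: 0.34
```

>>> {"api": "arm_command", "payload": {"plan": [0,0,0,-0.06,0,0,0,0,0,0,0,0]}}

```text
time_s: 11.5
eef_pos: [0.5439, 0.1907, 0.2292]
eef_rot: [-0.0, -0.022, 1.0, -0.0]
wrist_force: [0.4, -0.1, -4.2]
opening: 0.345
```

```bash
python3 -c "
from h import *
goal(.5435,.1913,.185,92.7)
shot('scene','s2'); shot('top','t2')
import cv2
a=cv2.imread('pics/s2.png')[90:290,270:440];a=cv2.resize(a,None,fx=2.3,fy=2.3)
b=cv2.imread('pics/t2.png')[130:310,110:250];b=cv2.resize(b,None,fx=2.8,fy=2.8)
o=np.zeros((510,790,3),np.uint8);o[:a.shape[0],:a.shape[1]]=a;o[:504,395:395+b.shape[1]]=b[:504,:395]
cv2.imwrite('pics/c2.png',o)"
```

```text
t 11.5 pos [0.5439 0.1907 0.2292] yawY 92.51 tilt 0.02 tool shift mm [ 0.3  0.6 44.2] F [ 0.4 -0.1 -4.2] T [-0.02 -0.06 -0.06] op 0.345 q6 -1.48
turn -0.0033
```

View pics/c2.png

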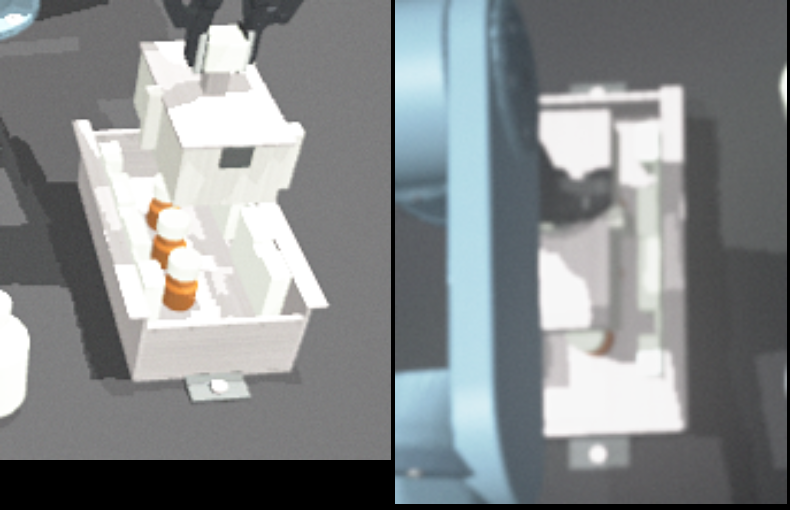

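The left view shows the tote held level over the open tote. Its single rib is on the -y side at (155,115), the pair side faces +y, and the jars at (165,245) are still standing. I'll start 6 mm short in x and descend in stages.

>>> {"api": "arm_command", "payload": {"plan": [3,0.6,5,0,3,0,10,0,0,0,12,0,0,0,12,0,0,0,10,0,0,0,8,0,0,0,5,0,0,0,3,0,0,0,2,0,0,0,0,0,0,0,0,0]}}

```text
time_s: 12.7
eef_pos: [0.5383, 0.1915, 0.1627]
eef_rot: [0.0, -0.023, 1.0, 0.0]
wrist_force: [0.7, 0.0, -6.0]
opening: 0.342
```

>>> {"api": "arm_command", "payload": {"plan": [0,0,1,0,0,0,1,0,0,0,0,0]}}

```text
time_s: 13.0
eef_pos: [0.5379, 0.1915, 0.1602]
eef_rot: [-0.0, -0.023, 1.0, -0.0]
wrist_force: [-0.6, -0.2, -4.5]
opening: 0.344
```

>>> {"api": "arm_command", "payload": {"plan": [0,0,1,0,0,0,1,0,0,0,0,0]}}

```text
time_s: 13.3
eef_pos: [0.5378, 0.1915, 0.1581]
eef_rot: [-0.0, -0.023, 1.0, -0.0]
wrist_force: [0.2, -1.4, -4.8]
opening: 0.342
```

```bash
python3 -c "
from h import *
goal(.5435,.1913,.151,92.7)"
```

```text
t 13.3 pos [0.5378 0.1915 0.1581] yawY 92.65 tilt 0.02 tool shift mm [-5.7 -0.4  7.1] F [ 0.2 -1.4 -4.8] T [-0.02 -0.   -0.06] op 0.342 q6 -1.48
turn -0.0009
```

>>> {"api": "arm_command", "payload": {"plan": [0,0,0.5,0,0,0,0.5,0,0,0,0,0]}}

```text
time_s: 13.6
eef_pos: [0.5379, 0.1915, 0.1572]
eef_rot: [-0.0, -0.023, 1.0, -0.0]
wrist_force: [-0.3, -0.2, -4.4]
opening: 0.345
```

>>> {"api": "arm_command", "payload": {"plan": [0,0,0.5,0,0,0,0.5,0,0,0,0,0]}}

```text
time_s: 13.9
eef_pos: [0.5382, 0.1915, 0.1567]
eef_rot: [0.0, -0.023, 1.0, 0.0]
wrist_force: [-0.0, -1.1, -1.9]
opening: 0.342
```

Contact is at z≈0.157, as expected for riding on the rails. I'll slide toward lower +x with a light load.

>>> {"api": "arm_command", "payload": {"plan": [0,0,0.3,0,-0.5,0,0,0,-0.5,0,0,0,-0.5,0,0,0,0,0,0,0]}}

```text
time_s: 14.4
eef_pos: [0.5393, 0.1915, 0.1556]
eef_rot: [-0.0, -0.023, 1.0, -0.0]
wrist_force: [-0.2, -0.1, -5.5]
opening: 0.343
```

>>> {"api": "arm_command", "payload": {"plan": [-0.5,0,0,0,-0.5,0,0,0,-0.5,0,0,0,0,0,0,0]}}

```text
time_s: 14.8
eef_pos: [0.541, 0.1916, 0.156]
eef_rot: [0.0, -0.023, 1.0, 0.0]
wrist_force: [0.3, 0.1, -5.2]
opening: 0.345
```

The load came off at x≈0.539–0.541, below the riding height, so the ribs may be over the notches. I'll lower gently.

>>> {"api": "arm_command", "payload": {"plan": [0,0,0.5,0,0,0,0.5,0,0,0,0,0]}}

```text
time_s: 15.1
eef_pos: [0.5408, 0.1916, 0.1549]
eef_rot: [-0.0, -0.023, 1.0, -0.0]
wrist_force: [-0.8, 0.9, -5.2]
opening: 0.341
```

```bash
python3 -c "
from h import *
goal(.5435,.1913,.151,92.7)"
```

```text
t 15.1 pos [0.5408 0.1916 0.1549] yawY 92.65 tilt 0.01 tool shift mm [-2.6 -0.4  3.9] F [-0.8  0.9 -5.2] T [ 0.01 -0.04 -0.04] op 0.341 q6 -1.48
turn -0.0009
```

>>> {"api": "arm_command", "payload": {"plan": [0,0,0.5,0,0,0,0.5,0,0,0,0,0]}}

```text
time_s: 15.4
eef_pos: [0.5409, 0.1916, 0.1539]
eef_rot: [-0.0, -0.023, 1.0, 0.0]
wrist_force: [-0.1, -0.2, -4.3]
opening: 0.345
```

>>> {"api": "arm_command", "payload": {"plan": [0,0,0.5,0,0,0,0.5,0,0,0,0,0]}}

```text
time_s: 15.7
eef_pos: [0.5409, 0.1916, 0.1529]
eef_rot: [-0.0, -0.023, 1.0, -0.0]
wrist_force: [0.4, 0.2, -5.1]
opening: 0.342
```

```bash
python3 -c "
from h import *
goal(.5435,.1913,.151,92.7)"
```

```text
t 15.7 pos [0.5409 0.1916 0.1529] yawY 92.65 tilt 0.01 tool shift mm [-2.6 -0.4  1.9] F [ 0.4  0.2 -5.1] T [ 0.01  0.03 -0.03] op 0.342 q6 -1.48
turn -0.0009
```

>>> {"api": "arm_command", "payload": {"plan": [0,0,0.5,0,0,0,0.5,0,0,0,0,0]}}

```text
time_s: 16.0
eef_pos: [0.5409, 0.1916, 0.1519]
eef_rot: [-0.0, -0.023, 1.0, -0.0]
wrist_force: [-0.2, 1.0, -5.5]
opening: 0.342
```

>>> {"api": "arm_command", "payload": {"plan": [0,0,0.5,0,0,0,0.5,0,0,0,0,0]}}

```text
time_s: 16.3
eef_pos: [0.541, 0.1916, 0.151]
eef_rot: [0.0, -0.023, 1.0, -0.0]
wrist_force: [0.4, 0.4, -5.0]
opening: 0.339
```

```bash
python3 -c "
from h import *
goal(.5435,.1913,.151,92.7)"
```

```text
t 16.3 pos [0.541  0.1916 0.151 ] yawY 92.65 tilt 0.0 tool shift mm [-2.5 -0.5 -0. ] F [ 0.4  0.4 -5. ] T [0.01 0.03 0.02] op 0.339 q6 -1.48
turn -0.0009
```

>>> {"api": "arm_command", "payload": {"plan": [0,0,0.4,0,0,0,0,0]}}

```text
time_s: 16.5
eef_pos: [0.5411, 0.1916, 0.1509]
eef_rot: [0.0, -0.023, 1.0, -0.0]
wrist_force: [-1.3, -0.8, -1.9]
opening: 0.342
```

>>> {"api": "arm_command", "payload": {"plan": [0,0,0.4,0,0,0,0,0]}}

```text
time_s: 16.7
eef_pos: [0.5411, 0.1915, 0.1509]
eef_rot: [0.0, -0.023, 1.0, -0.0]
wrist_force: [-4.0, -2.0, 3.2]
opening: 0.345
```

```bash
python3 -c "
from h import *
goal(.5435,.1913,.151,92.7)
c=shot('scene','s3')
a=cv2.imread('pics/s3.png')[100:270,280:430];cv2.imwrite('pics/s3c.png',cv2.resize(a,None,fx=3.5,fy=3.5,interpolation=cv2.INTER_CUBIC))"
```

```text
t 16.7 pos [0.5411 0.1915 0.1509] yawY 92.64 tilt 0.02 tool shift mm [-2.4 -0.4 -0.1] F [-4.  -2.   3.2] T [-0.11  0.58  0.06] op 0.345 q6 -1.48
turn -0.001
```

View pics/s3c.png

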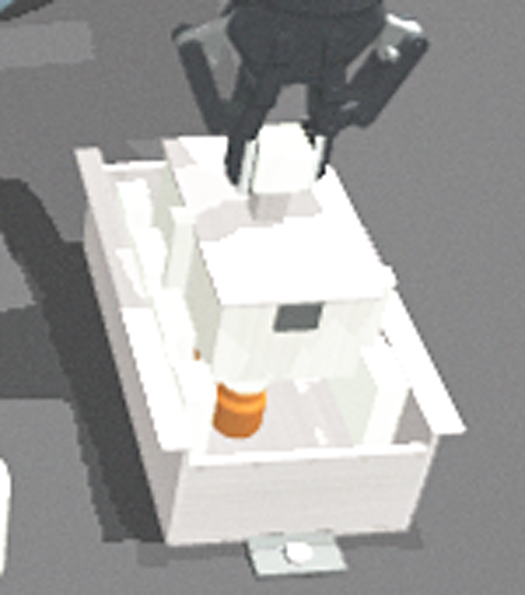

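The tote is in the rails, the near jar at (240,410) is upright with clear space, and a firm stop appears at z=0.151, the home height. A slight -x reaction remains, so I'll lighten the load and feel the notch walls both ways to confirm the ribs are captured.

>>> {"api": "arm_command", "payload": {"plan": [0,0,-0.5,0,0.7,0,0,0,0,0,0,0]}}

```text
time_s: 17.05
eef_pos: [0.541, 0.1916, 0.1509]
eef_rot: [0.001, -0.023, 1.0, 0.0]
wrist_force: [1.7, -1.0, -2.0]
opening: 0.339
```

```bash
python3 -c "
from h import *
goal(.5435,.1913,.151,92.7)"
```

```text
t 17.05 pos [0.541  0.1916 0.1509] yawY 92.64 tilt 0.11 tool shift mm [-2.5 -0.4 -0.1] F [ 1.7 -1.  -2. ] T [-0.1  -0.12 -0.04] op 0.339 q6 -1.48
turn -0.001
```

>>> {"api": "arm_command", "payload": {"plan": [0.5,0,0,0,0.5,0,0,0,0,0,0,0]}}

```text
time_s: 17.35
eef_pos: [0.5397, 0.1917, 0.1509]
eef_rot: [0.001, -0.023, 1.0, 0.0]
wrist_force: [4.0, -1.6, -0.4]
opening: 0.34
```

>>> {"api": "arm_command", "payload": {"plan": [0.5,0,0,0,0.5,0,0,0,0,0,0,0]}}

```text
time_s: 17.65
eef_pos: [0.5387, 0.1917, 0.151]
eef_rot: [0.001, -0.023, 1.0, 0.0]
wrist_force: [3.8, -0.2, 0.4]
opening: 0.343
```

>>> {"api": "arm_command", "payload": {"plan": [0,0,-1,0,0,0,-1,0,0,0,0,0]}}

```text
time_s: 17.95
eef_pos: [0.538, 0.1916, 0.1519]
eef_rot: [-0.0, -0.023, 1.0, -0.0]
wrist_force: [5.2, -0.1, -6.1]
opening: 0.342
```

>>> {"api": "arm_command", "payload": {"plan": [0.4,0,0,0,0.4,0,0,0,0,0,0,0]}}

```text
time_s: 18.25
eef_pos: [0.5377, 0.1915, 0.152]
eef_rot: [0.0, -0.023, 1.0, 0.0]
wrist_force: [6.7, -0.4, -9.0]
opening: 0.337
```

The -x wall is at x≈0.538 and the earlier contact was at ≈0.541, which matches the 3 mm of notch play. I'll centre at 0.5395 and set the tote down.

>>> {"api": "arm_command", "payload": {"plan": [-0.5,0,0,0,-0.5,0,0,0,-0.5,0,0,0,-0.5,0,0,0,0,0,0,0,0,0,0,0]}}

```text
time_s: 18.85
eef_pos: [0.5388, 0.1915, 0.1523]
eef_rot: [-0.001, -0.023, 1.0, -0.0]
wrist_force: [1.7, 0.3, -5.8]
opening: 0.343
```

>>> {"api": "arm_command", "payload": {"plan": [0,0,0.4,0,0,0,0.3,0,0,0,0.3,0,0,0,0,0]}}

```text
time_s: 19.25
eef_pos: [0.539, 0.1915, 0.1515]
eef_rot: [-0.0, -0.023, 1.0, -0.0]
wrist_force: [-0.0, -0.4, -5.8]
opening: 0.34
```

```bash
python3 -c "
from h import *
goal(.5395,.1915,.151,92.7)"
```

```text
t 19.25 pos [0.539  0.1915 0.1515] yawY 92.64 tilt 0.06 tool shift mm [-0.5 -0.   0.5] F [-0.  -0.4 -5.8] T [ 0.05  0.03 -0.02] op 0.34 q6 -1.48
turn -0.001
```

>>> {"api": "arm_command", "payload": {"plan": [-0.4,0,0.4,0,0,0,0.3,0,0,0,0,0,0,0,0,0]}}

```text
time_s: 19.65
eef_pos: [0.5398, 0.1916, 0.151]
eef_rot: [-0.0, -0.023, 1.0, -0.0]
wrist_force: [-0.1, 0.2, -5.0]
opening: 0.348
```

```bash
python3 -c "
from h import *
goal(.5395,.1915,.151,92.7)"
```

```text
t 19.65 pos [0.5398 0.1916 0.151 ] yawY 92.65 tilt 0.0 tool shift mm [ 0.3 -0.1  0. ] F [-0.1  0.2 -5. ] T [-0.03  0.09 -0.03] op 0.348 q6 -1.48
turn -0.0009
```

>>> {"api": "arm_command", "payload": {"plan": [0,0,0.4,0,0,0,0,0,0,0,0,0]}}

```text
time_s: 19.95
eef_pos: [0.5399, 0.1915, 0.1509]
eef_rot: [0.0, -0.023, 1.0, -0.0]
wrist_force: [-2.2, -1.5, 0.1]
opening: 0.341
```

```bash
python3 -c "
from h import *
goal(.5395,.1915,.151,92.7)"
```

```text
t 19.95 pos [0.5399 0.1915 0.1509] yawY 92.65 tilt 0.01 tool shift mm [ 0.4 -0.  -0.1] F [-2.2 -1.5  0.1] T [-0.13  0.39 -0.01] op 0.341 q6 -1.48
turn -0.0009
```

The weight is fully carried, so I'll release and retreat straight up.

>>> {"api": "arm_command", "payload": {"plan": [0,0,0,0,0,0,0,0,0,0,0,0,0,0,0,0,0,0,0,0,0,0,0,0,0,0,0,0,0,0,0,0], "grip": 1}}

```text
time_s: 20.75
eef_pos: [0.5398, 0.1916, 0.1506]
eef_rot: [-0.0, -0.023, 1.0, -0.0]
wrist_force: [-0.5, 0.3, 0.8]
opening: 0.999
```

>>> {"api": "arm_command", "payload": {"plan": [0,0,-3,0,0,0,-6,0,0,0,-12,0,0,0,-20,0,0,0,-25,0,0,0,-25,0,0,0,-25,0,0,0,-20,0,0,0,-10,0,0,0,0,0]}}

```text
time_s: 21.75
eef_pos: [0.5407, 0.1917, 0.299]
eef_rot: [0.002, -0.023, 1.0, 0.0]
wrist_force: [1.3, 0.2, 0.3]
opening: 1.0
```

>>> {"api": "arm_command", "payload": {"plan": [0,-20,0,0,0,-40,0,0,0,-45,0,0,0,-45,0,0,0,-45,0,0,0,-45,0,0,0,-45,0,0,0,-45,0,0,0,-40,0,0,0,-20,0,0,0,0,0,0]}}

```text
time_s: 22.85
eef_pos: [0.5572, -0.2003, 0.295]
eef_rot: [-0.001, -0.021, 1.0, 0.0]
wrist_force: [0.1, -0.3, -0.2]
opening: 1.004
```

```bash
python3 -c "
from h import *
goal(.5395,.1915,.151,92.7)
shot('scene','s4'); shot('top','t4')
a=cv2.imread('pics/s4.png')[100:290,225:430];a=cv2.resize(a,None,fx=2.1,fy=2.1,interpolation=cv2.INTER_CUBIC)
b=cv2.imread('pics/t4.png')[140:310,125:290];b=cv2.resize(b,None,fx=2.2,fy=2.2,interpolation=cv2.INTER_CUBIC)
o=np.zeros((410,800,3),np.uint8);o[:a.shape[0],:a.shape[1]]=a;o[:b.shape[0],435:435+b.shape[1]]=b
cv2.imwrite('pics/c4.png',o)"
```

```text
t 22.85 pos [ 0.5572 -0.2003  0.295 ] yawY 92.44 tilt 0.13 tool shift mm [  0.7 392.  144.4] F [ 0.1 -0.3 -0.2] T [-0.03 -0.02 -0.02] op 1.004 q6 -2.16
turn -0.0045
```

View pics/c4.png

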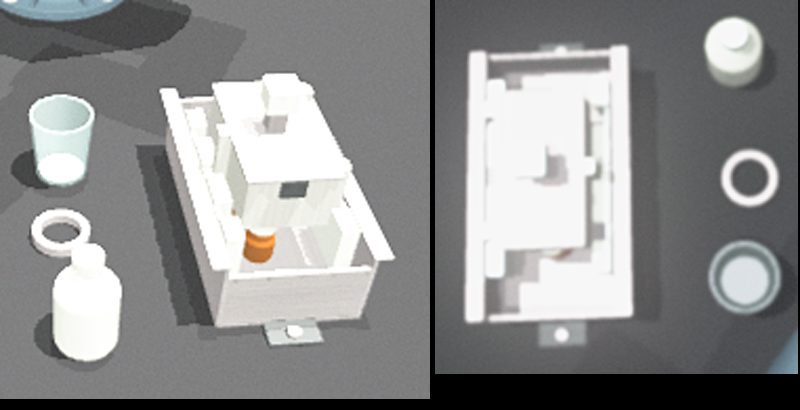

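The tote sits turned in the rails, with the single rib on the -y side at top-view (588,167). It looks level, and the bottle, ring, beaker and near jar look in place. As a last check I'll measure rail position, block height from both views, and bystander shift.

```bash
python3 -c "
from h import *
a,b=load('top0'),load('t4')
for n,c in(('before',a),('after',b)):
    g=c['color'].mean(2)
    for col in(151,153):
        L=g[170:272,col]; i=np.where((L[:-1]<200)!=(L[1:]<200))[0]; print(n,col,[round(170+k+(200-L[k])/(L[k+1]-L[k]),1) for k in i])
d=cv2.absdiff(a['color'],b['color']).max(2); 
for n,(y0,y1,x0,x1) in dict(bottle=(145,182,243,278),ring=(205,235,252,285),beaker=(246,286,246,286)).items(): 
    s,r=cv2.phaseCorrelate(a['color'][y0:y1,x0:x1].mean(2),b['color'][y0:y1,x0:x1].mean(2)); print(n,np.round(s,2),round(r,2))
# lid near corners in the scene view vs predicted home / riding
c=load('s4')
cr=lambda x,y:(225+x/2.1-.25,100+y/2.1-.25)
m=np.array([.5398,.1916]);th=np.radians(2.65);ex=np.array([np.cos(th),np.sin(th)]);ey=np.array([-ex[1],ex[0]])
for dx,dy,nm in((.077,-.044,'near left lid'),(.077,.044,'near right lid'),(-.077,-.044,'far left')):
    for z in(.133,.139):
        u=proj(c,[*(m+dx*ex+dy*ey),z]); print(nm,z,((u[0]-225+.25)*2.1).round(1),((u[1]-100+.25)*2.1).round(1))
g=c['color'][100:290,225:430]; cv2.imwrite('pics/z.png',cv2.resize(g[25:125,65:165,::-1],None,fx=6,fy=6,interpolation=cv2.INTER_CUBIC))
"
```

```text
before 151 [np.float64(175.9), np.float64(216.6), np.float64(222.9), np.float64(265.4)]
before 153 [np.float64(175.7), np.float64(216.0), np.float64(223.4), np.float64(265.4)]
after 151 [np.float64(175.7), np.float64(265.7)]
after 153 [np.float64(175.5), np.float64(265.7)]
bottle [-0.23 -0.11] 0.99
ring [-0.1   0.11] 0.9
beaker [-0.08  0.21] 0.87
near left lid 0.133 248.0 180.1
near left lid 0.139 249.0 175.0
near right lid 0.133 343.8 175.0
near right lid 0.139 345.2 169.9
far left 0.133 212.0 82.9
far left 0.139 212.7 78.0
```

View pics/z.png

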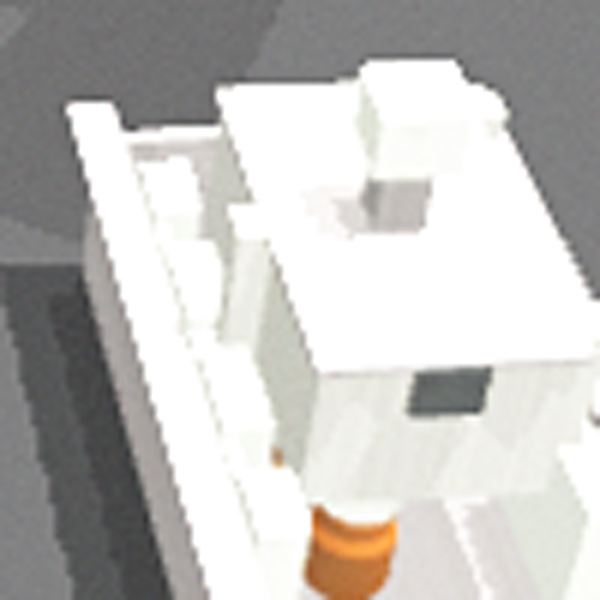

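The near-left lid corner at (318,370) and far-left corner at (218,85) map to (248,182) and (213,82). That matches the predicted home height (180, 83) rather than riding on the rails (175, 78), so the tote is level and home. I'm handing in.

```bash
python3 -c "
from bench import ctrl
print(ctrl.hand_in())"
```

```text
the job is handed in; nothing more can be done
None
```

The closed tote is stacked on the open tote, turned half a turn, with its ribs in the shallow notches. I let it go there and handed the job in at about 23 s.

- **Placing:** I gripped the lifting block, lifted the tote clear and turned it 166° to bring it half a turn from the open tote. I set it on the rails about 1 mm short of the notches and felt along until it could go down. It stopped at the home height, 6 mm below the height at which it rode on the rails. Feeling both ways gave about 3 mm of play along the rails, as the notches should allow. I centred it before releasing, and measured side loads stayed below about 7 N.
- **Last checks:** Two lid corners seen in the scene camera match the predicted home height, one to under 1 mm and one to about 2 mm on the low side; both rule out the riding height, so it looks level. The rail ends and the three other things on the bench moved less than about 0.3 pixel (about 0.6 mm) between the first and last top views.
- **Not confirmed:** The tote hides most of the jars. Only the nearest one could be seen upright afterwards; nothing was felt touching the others. My picture estimate of the notch position was about 4 mm off from what I felt, so I trusted the feel.

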